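# Put the carton away in the interlocked cabinet and lock it

### The job

The left drawer of the small two-drawer cabinet has been left open, and its interlock lets only one drawer out at a time. Shut it fully, then open the right drawer well out and stand the small carton from the front of the worktop upright inside it, let go, shut that drawer fully too, and last turn the lock collar on top of the cabinet clockwise to its locked mark. Leave everything else standing where it is.

Things in the scene. Friction and masses are not known exactly. Their poses are not given: they have to be found in the camera images.
- cabinet: fixed grey two-drawer cabinet on a plinth, 180 deep x 236 wide x 267 mm high, ahead of the robot or somewhat to its right. Origin under its centre, +x to its back, +y to its left, z up; fronts of shut drawers at x = -90 mm. The collar's axis is at x = -69, y = 0 mm.
- top_edge (a point): middle of the front edge (upper side) of the cabinet's top, a 15 mm board (252 to 267 mm above the worktop) that overhangs the drawer fronts by 30 mm. The handles of shut drawers lie just outside and under this edge, 106 mm below the board: a gripper pointing straight down strikes the board before it gets there, one leaning back to the robot by 25 to 35 degrees goes under.
- left_handle (a point): middle of the left drawer's handle: an upright round steel bar 12 mm thick, 60 mm long, its middle 35 mm before the drawer front and 146 mm above the worktop; free all round (gap behind 29 mm) but for a thin standoff at each end. Moves with the drawer; axes as the cabinet's. The shut drawers' handles are 116 mm apart.
- right_handle (a point): the same for the right drawer
- left_drawer (a joint): left drawer, m: 0 = shut, 0.145 = fully out, sliding to the cabinet's -x; friction about 1.2 N, it stays where it is left. Starts 0.05 to 0.125 out. While it is out by more than about 2 mm a pin holds the other drawer to a play of about 3 mm; the same the other way round.
- right_drawer (a joint): right drawer, the same; it starts shut. Once the left one is home a pull of a few N moves the pin aside in its first 10 mm, so start gently.
- right_floor (a point): centre of the inner floor of the right drawer's tray, 102 mm above the worktop, 87 mm behind the drawer's front face; moves with the drawer; axes as the cabinet's. Tray inside 151 (x) x 92 mm; side and back walls 22 mm high, 4 mm thick; front panel 12 mm thick, top 191 mm above the worktop. Fully out, the tray's front 103 mm lie clear of the overhanging top.
- carton_center (a point): centre (30 mm above its underside) of the small white carton to be put away: 47 (its x) x 71 (its y) x 60 mm high, 55 to 115 g, loose, upright. It stands in one of three places on the front of the worktop, left or right, the other two being taken by the long carton and the specimen cup; its yaw varies.
- lock_collar (a joint): captive ribbed grey collar on the cabinet's top, rad: 0 = unlocked, 1.4 = stop at the locked mark; grows clockwise seen from above. Its lug points to the cabinet's front (a round stud) at 0, nearly to its left (+y, a short bar) at 1.4. Starts 0 to 0.2; friction 0.06 N m, stays where left. It locks only while both drawers are shut, then holds both.
- collar_grip (a point): on the collar's upright axis, 24 mm above the cabinet's top (291 mm above the worktop), the height to grip. Collar round, 48 mm across, 4 to 36 mm above the top, on a seat 60 mm across and 4 mm high; its lug reaches 37 mm from the axis and 18 mm above the top, so grip at right angles to the lug. Axes turn with the collar: -x is the way the lug points.
- long_carton: bystander: carton 57 x 111 x 62 mm (x, y, z), origin under its centre
- specimen_cup: bystander: lidded specimen cup, 61 mm across, 68 mm high, origin under its centre
- tape_roll: bystander: roll of tape lying flat, 93 mm across, 48 mm high, right of the cabinet; origin under its centre
- dropper_bottle: bystander: small dropper bottle, 30 mm across, 80 mm high, at the left; origin under its centre
- tape_dispenser: bystander: black desk tape dispenser, 26 x 104 x 80 mm (x, y, z), at the right; origin under its centre
- glass_box: bystander: small flat box 55 x 55 x 22 mm on the rear of the cabinet's top; origin under its centre

How it is judged:
On the way, in this order (a step that is already met when the one before it is completed fails the run):
1. the left drawer is fully shut (value of joint left_drawer below 0.004 m and value of joint right_drawer below 0.02 m), for 0.2 s.
2. the right drawer is open by more than 0.10 m, the left one still shut (value of joint right_drawer above 0.1 m and value of joint left_drawer below 0.005 m), for 0.2 s.
3. the carton stands upright in the right drawer, let go (z of carton_center in the frame of right_floor between 0.024 and 0.036 m and x of carton_center in the frame of right_floor between -0.06 and 0.06 m and y of carton_center in the frame of right_floor between -0.03 and 0.03 m and angle between carton_center's own z axis and vertical below 0.15 rad and contact force between carton and the fingers below 0.1 N), for 0.2 s.
4. the right drawer is fully shut (value of joint right_drawer below 0.004 m), for 0.2 s.
At the end, for the whole second after the job is handed in: Both drawers shut to within 5 mm, the collar within 0.15 rad of its locked stop, and the carton at rest, standing upright (within 0.15 rad) on the floor of the right drawer (value of joint each of left_drawer, right_drawer below 0.005 m and value of joint lock_collar above 1.25 rad and z of carton_center in the frame of right_floor between 0.024 and 0.036 m and x of carton_center in the frame of right_floor between -0.06 and 0.06 m and y of carton_center in the frame of right_floor between -0.03 and 0.03 m and angle between carton_center's own z axis and vertical below 0.15 rad and linear speed of carton below 0.02 m/s); the robot touches nothing.
It fails at once if a bystander (long carton, specimen cup, tape roll, dropper bottle, tape dispenser, flat box) is moved by more than 30 mm (distance of any of long_carton, specimen_cup, tape_roll, dropper_bottle, tape_dispenser, glass_box from where it was at the start of the episode above 0.03 m).
It also fails if it takes over 72 s, if anything falls off the work surface, if the arm or the gripper's body presses on something with over 40 N, if the wrist force passes 120 N, or if a joint passes its speed limit or range.

### The arm

A 6-joint arm with a two-finger parallel gripper is mounted at the origin on a cart in front of the work surface, level with it; the furniture and walls round the work are solid. World frame = base frame: x ahead of the robot, y to its left, z up, the work surface at z = 0. Lengths are in m, angles in rad, forces in N, time in s.
With the tool pointing down it reaches from about 0.25 to 0.775 m from the base axis. Payload 4 kg.
Tool frame: the origin (TCP) lies at the very end of the fingers, on their centre line; the grasp point (between the pads) lies 19 mm behind it; x points along the fingers, y is the direction in which the jaws open and shut, and the axes are right-handed (so a half turn about x gives the same grasp; the last joint's range is limited). The gripper opens to 94 mm and grips with 3 to 60 N. Pads are 16 mm wide; open, the fingers measure 119 mm over their backs; the gripper's body (75 mm by 177 mm) begins 78 mm behind the grasp point.
Start: joints at [-1.415, 0.087, 1.371, -0, 1.684, -0.103], TCP at [0.141, -0.532, 0.206] pointing down, gripper open.
Joint ranges: [-3.1, 3.1], [-0.76, 2.03], [0.27, 2.55], [-1.08, 4.22], [0.17, 2.65], [-2.57, 2.57]. Speed limits (rad/s): [2.79, 2.79, 3.14, 3.14, 3.14, 3.14].

### API

Orientations are given as [roll, pitch, yaw] about the fixed x, y, z axes, in that order (R = Rz(yaw) Ry(pitch) Rx(roll)).
In Python, from bench import robot gives the robot as it stands.
- The arm moves only by the tool carry_out, never from a script. Its argument "targets" is a list of rows, each a list of 5 numbers: the closure, from 0 (fully open) to 1 (shut), then the shift along the tool's x, y, z in cm, then the turn about the tool's x in degrees. In form: [[fingers, tx, ty, tz, turn], ...]. A call has 1 to 20 rows; each row shifts and turns the commanded pose from where the row before left it, along the tool's axes as they then stand; what a row does not reach is not made up. A row lasts 1/10 s, in which the tool goes at most 50 mm and 8.59 degrees, less where a joint would pass 70% of its speed; a pose out of reach is approached as far as the arm can. A call is refused whole if a number of a shift passes 5 or a number of a turn 8.59, either way. A call with a gripper value outside its range is refused whole. The fingers move at their own pace and stop on an object; the grip force is fixed at half the most. Time passes only in rows, so rows that do not move let the fingers close. It gives the time, the measured TCP pose, the force and the opening at its end, in the units of the state.
- robot.get_obs(): the state, without advancing time (a new reading comes with each control period).
- robot.snapshot(name): name is "side" or "top"; returns a dict with "image" (400x640x3 uint8, red, green, blue), "camera_matrix" (3x3 intrinsics, pixels), "distortion" ([k1, k2, p1, p2, k3] as OpenCV has them; the pictures are not rectified), "pose" (4x4, takes a point from camera to world coordinates). Camera axes: x right, y up, looking along -z (the intrinsics and any distortion apply to the point x, -y, -z); pixel columns grow to the right and rows downward; lengths in m; the calibration is good to about 2 mm. A picture is of the moment at which its call begins. There is no depth.
- robot.close_job(): hands the job in, once; it reports no verdict.
The state is a dict: "time": time; "joint_positions": joint angles; "qvel": joint speeds; "joint_torque": joint torques, N m; "tool_pos": TCP position; "ee_rot": TCP orientation; "wrist_force": force on the tool from outside, world axes, zero at the start; "wrist_torque": the same for the moment, N m; "width": finger opening in m.
Only numpy, scipy, OpenCV 4.12 (cv2) and the standard library are available. Lean on these libraries where they do the work, as an engineer would, in place of code of your own. Each camera call takes 0.05 s, during which the arm holds its last target. There are 200 camera calls.

## Working session

There is one attempt and no reset: what is moved stays moved. The work goes in short steps, Python scripts to look and compute and a tool call to move; the robot and the scene stay as the last step left them, time stands still between calls to the robot, and variables do not carry over. Pictures are saved under pics/ and viewed, about 8 in all and at most 12, crops included, and the job is handed in when it is done.

Besides the shell and the picture viewer there is one more tool, called after "Emit:" in YAML: its name, and indented under it one key for each argument. carry_out: Moves the arm, as the interface text tells. Its arguments: {"type":"object","properties":{"targets":{"type":"array","items":{"type":"array","items":{"type":"number"}}}},"required":["targets"]}

```bash
mkdir -p pics; cat > h.py <<'E'
import numpy as np, cv2
from bench import robot
from scipy.spatial.transform import Rotation as R
def snap(n,f):
    s=robot.snapshot(n); cv2.imwrite(f'pics/{f}.png',cv2.cvtColor(s['image'],cv2.COLOR_RGB2BGR)); np.savez(f'pics/{f}.npz',**s); return s
def load(f): return np.load(f'pics/{f}.npz')
def ray(s,uv):
    p=cv2.undistortPoints(np.array([[uv]],float),s['camera_matrix'],s['distortion'])[0,0]
    T=s['pose']; return T[:3,3],T[:3,:3]@np.array([p[0],-p[1],-1.])
def plane(s,uv,z):
    o,d=ray(s,uv); return o+d*(z-o[2])/d[2]
def proj(s,P):
    T=s['pose']; q=(np.array(P,float).reshape(-1,3)-T[:3,3])@T[:3,:3]*[1,-1,-1]
    return cv2.projectPoints(q,np.zeros(3),np.zeros(3),s['camera_matrix'],s['distortion'])[0][:,0]
def tri(s1,a,s2,b):
    o1,d1=ray(s1,a);o2,d2=ray(s2,b); k=np.linalg.lstsq(np.c_[d1,-d2],o2-o1,rcond=None)[0]
    p,q=o1+d1*k[0],o2+d2*k[1]; return (p+q)/2,np.linalg.norm(p-q)
E
python3 - <<'E'
from h import *
for n in('side','top'):
    s=snap(n,n+'0'); print(n,s['pose'].round(3).tolist(),s['camera_matrix'].round(1).tolist(),s['distortion'])
o=robot.get_obs()
for k in o: print(k,np.round(o[k],3))
E
```

```text
side [[-0.872, 0.289, -0.395, 0.044], [-0.488, -0.55, 0.678, 0.911], [-0.021, 0.784, 0.621, 1.036], [0.0, 0.0, 0.0, 1.0]] [[451.9, 0.0, 313.7], [0.0, 451.9, 192.5], [0.0, 0.0, 1.0]] [0.00868483 0.         0.         0.         0.        ]
top [[0.43, 0.878, -0.211, 0.269], [-0.903, 0.419, -0.098, -0.181], [0.003, 0.233, 0.973, 1.748], [0.0, 0.0, 0.0, 1.0]] [[450.0, 0.0, 323.0], [0.0, 450.0, 207.7], [0.0, 0.0, 1.0]] [0.02964655 0.         0.         0.         0.        ]
time 0.1
joint_positions [-1.415  0.088  1.372 -0.     1.684 -0.103]
qvel [ 0.002 -0.001 -0.003 -0.002 -0.001 -0.   ]
joint_torque [ 3.0000e-03 -3.4125e+01 -3.0330e+01  7.2000e-02  3.0000e-02 -0.0000e+00]
tool_pos [ 0.141 -0.531  0.204]
ee_rot [-1.671  1.569  1.729]
wrist_force [-0.537 -0.684  0.214]
wrist_torque [-0.011  0.031 -0.015]
width 0.094
```

View pics/top0.png

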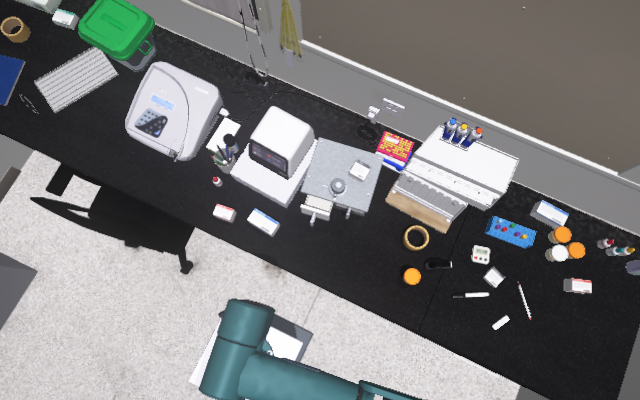

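View pics/side0.png

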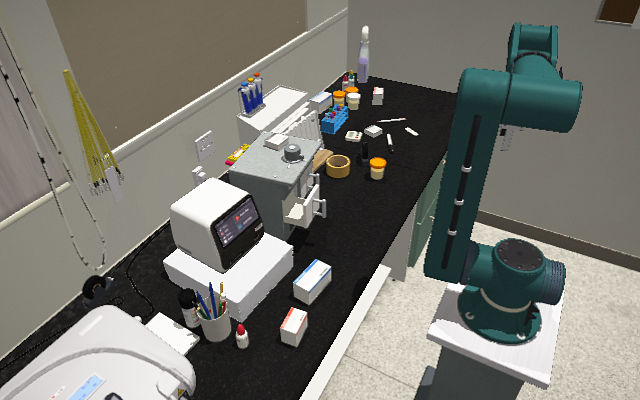

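The top view shows the cabinet top around (342,175), the collar at (338,186), the open drawer at (316,208), the small carton at (223,213), the long carton at (263,222) and the cup at (412,277). In the side view the collar is at (292,152), the drawer at (303,208) and the small carton at (293,327).

```bash
python3 - <<'E'
from h import *
a=cv2.imread('pics/top0.png'); b=cv2.imread('pics/side0.png')
A=cv2.resize(a[130:250,200:400],None,fx=4,fy=4,interpolation=cv2.INTER_CUBIC)[:, :800]
cv2.imwrite('pics/c1.png',A)
B=cv2.resize(b[125:265,215:350],None,fx=4,fy=4,interpolation=cv2.INTER_CUBIC)
cv2.imwrite('pics/c2.png',B)
E
```

```text
(no output)
```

View pics/c1.png

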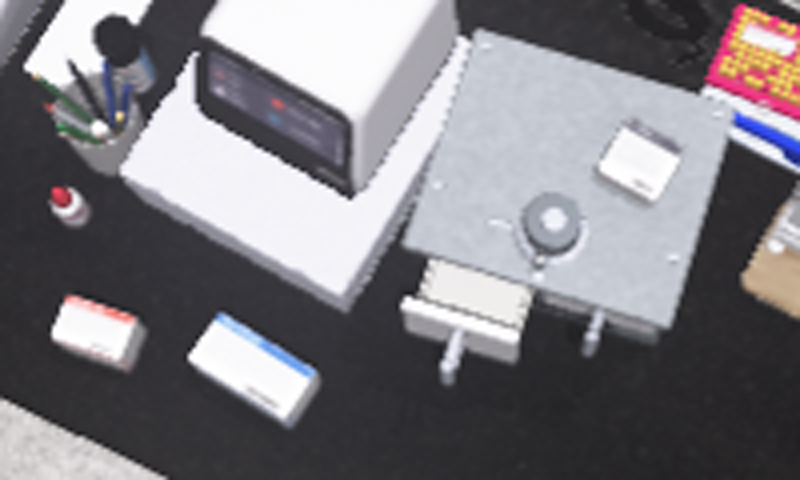

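View pics/c2.png

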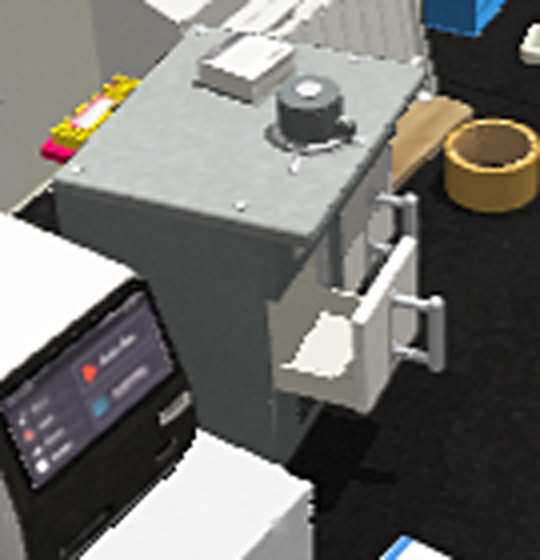

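c1 gives the cabinet top corners at (405,245), (668,325), (735,103) and (478,30), the collar cap at (553,220) and its lug at (540,262). The left handle bar is at about (448,372) and the right one at (592,345). In c2 the left bar runs (437,300)–(436,368) and the right bar (410,198)–(411,235).

```bash
python3 - <<'E'
from h import *
t=load('top0');s=load('side0')
c1=lambda x,y:(200+x/4-.4,130+y/4-.4); c2=lambda x,y:(215+x/4-.4,125+y/4-.4)
C=np.array([plane(t,c1(*p),.267) for p in[(405,245),(668,325),(735,103),(478,30)]]);print(C.round(3))
print('sizes',[np.linalg.norm(C[i]-C[i-1]).round(3) for i in range(4)])
S=np.array([plane(s,c2(*p),.267) for p in[(302,236),(432,92-25),(195,28),(57,185)]]);print('side corners',S.round(3))
ax=(C[2]+C[3]-C[0]-C[1])[:2]; print('yaw',np.degrees(np.arctan2(ax[1],ax[0])), 'yaw front', np.degrees(np.arctan2(*(C[0]-C[1])[[1,0]]))-90)
print('collar',plane(t,c1(553,218),.303),plane(s,c2(310,90),.303), 'lug',plane(t,c1(540,262),.283))
print('Lh',tri(t,c1(447,370),s,c2(436,334)))
print('Lh top z.176',plane(s,c2(437,300),.176),'bot',plane(s,c2(436,368),.116))
print('tip right',tri(t,c1(592,345),s,c2(410,215)))
# cartons via top faces: masks
def top(sn,im,roi,z):
    I=cv2.cvtColor(sn['image'],cv2.COLOR_RGB2BGR).copy();x0,y0,x1,y1=roi;g=I[y0:y1,x0:x1].min(2)
    m=(g>150).astype(np.uint8);c=max(cv2.findContours(m,0,2)[0],key=cv2.contourArea)
    q=cv2.boxPoints(cv2.minAreaRect(c))+[x0,y0];print(im,q.round(1).tolist());P=np.array([plane(sn,u,z) for u in q]);print(P.mean(0).round(3),np.linalg.norm(P[1]-P[0]),np.linalg.norm(P[2]-P[1]),np.degrees(np.arctan2(*(P[1]-P[0])[[1,0]])))
top(t,'small',(207,198,240,226),.06);top(t,'long',(244,203,284,240),.062)
print('small top corners',[plane(t,c1(*p),.06).round(3).tolist() for p in[(66,296),(140,320),(128,370),(52,340)]])
print('cup',plane(t,(412,276),.068),'bottle',plane(t,(217,181),.07))
E
```

```text
[[ 0.611  0.061  0.267]
 [ 0.644 -0.17   0.267]
 [ 0.849 -0.142  0.267]
 [ 0.814  0.089  0.267]]
sizes [np.float64(0.205), np.float64(0.234), np.float64(0.208), np.float64(0.234)]
side corners [[ 0.611  0.067  0.267]
 [ 0.636 -0.172  0.267]
 [ 0.84  -0.135  0.267]
 [ 0.804  0.098  0.267]]
yaw 7.950140863165546 yaw front 8.069742669058158
collar [ 0.67680932 -0.04623511  0.303     ] [ 0.67437753 -0.05071469  0.303     ] lug [ 0.6427751  -0.05082447  0.283     ]
Lh (array([ 0.54713931, -0.00643719,  0.14757082]), np.float64(0.004288113887265596))
Lh top z.176 [ 0.54686357 -0.01237064  0.176     ] bot [ 0.54365236 -0.00380836  0.116     ]
tip right (array([ 0.62535933, -0.11477931,  0.16065995]), np.float64(0.0027288033366615052))
small [[211.8, 214.1], [216.1, 202.7], [234.1, 209.4], [229.8, 220.8]]
[0.455 0.328 0.06 ] 0.047140954824357616 0.07523458398069921 8.41894462901972
long [[246.1, 219.4], [254.2, 207.2], [279.2, 223.8], [271.0, 236.0]]
[0.486 0.173 0.062] 0.05638721266962981 0.11712284739507516 -5.9408691350556975
small top corners [[0.472, 0.367, 0.06], [0.482, 0.292, 0.06], [0.433, 0.279, 0.06], [0.428, 0.358, 0.06]]
cup [ 0.54055681 -0.42168452  0.068     ] bottle [0.55167672 0.40398035 0.07      ]
```

```bash
cat >> h.py <<'E'
def st(goal=None):
    o=robot.get_obs();M=R.from_euler('xyz',o['ee_rot']).as_matrix()
    print('t',round(float(o['time']),2),'p',o['tool_pos'].round(4),'x',M[:,0].round(3),'y',M[:,1].round(3),'w',round(float(o['width']),3),'F',o['wrist_force'].round(1),'q',o['joint_positions'].round(2))
    if goal is not None: print('cm in tool',(M.T@(np.array(goal)-o['tool_pos'])*100).round(2))
    return o,M
E
python3 -c "
from h import *
st((.141,-.531,.45));st((.5,-.07,.45))"
```

```text
t 0.1 p [ 0.1407 -0.5312  0.2044] x [-0.     0.002 -1.   ] y [ 0.256 -0.967 -0.002] w 0.094 F [-0.5 -0.7  0.2] q [-1.42  0.09  1.37 -0.    1.68 -0.1 ]
cm in tool [-24.56  -0.06  -0.04]
t 0.1 p [ 0.1407 -0.5312  0.2044] x [-0.     0.002 -1.   ] y [ 0.256 -0.967 -0.002] w 0.094 F [-0.5 -0.7  0.2] q [-1.42  0.09  1.37 -0.    1.68 -0.1 ]
cm in tool [-24.48 -35.44 -46.54]
```

Emit:
carry_out:
  targets:
    - [0,-5,0,0,0]
    - [0,-5,0,0,0]
    - [0,-5,0,0,0]
    - [0,-5,0,0,0]
    - [0,-4.5,0,0,6.8]
    - [0,0,-2.1,-3.6,0]
    - [0,0,-2.1,-3.6,0]
    - [0,0,-2.1,-3.6,0]
    - [0,0,-2.1,-3.6,0]
    - [0,0,-2.1,-3.6,0]
    - [0,0,-2.1,-3.6,0]
    - [0,0,-2.1,-3.6,0]
    - [0,0,-2.1,-3.6,0]
    - [0,0,-2.1,-3.6,0]
    - [0,0,-2.1,-3.6,0]
    - [0,0,-2.1,-3.6,0]
    - [0,0,-2.1,-3.6,0]
    - [0,0,-2.1,-3.6,0]
    - [0,0,-2.1,-3.6,0]

```text
time: 2.0
tool_pos: [0.5999, -0.1689, 0.4499]
ee_rot: [-0.329, 1.57, 2.953]
wrist_force: [1.2, -0.6, 0.5]
width: 0.0941
```

```bash
python3 -c "
from h import *
st((.7,.098,.45))"
```

```text
t 2.0 p [ 0.5999 -0.1689  0.4499] x [-0.001  0.    -1.   ] y [ 0.14 -0.99 -0.  ] w 0.094 F [ 1.2 -0.6  0.5] q [-0.37  0.38  0.52 -0.    2.24  1.07]
cm in tool [-2.000e-02 -2.502e+01 -1.364e+01]
```

Emit:
carry_out:
  targets:
    - [0,0,-5,0,0]
    - [0,0,-5,0,0]
    - [0,0,-5,0,0]
    - [0,0,-5,0,0]
    - [0,0,-5,0,0]
    - [0,0,0,-5,0]
    - [0,0,0,-5,0]
    - [0,0,0,-5,0]
    - [0,0,0,-5,0]

```text
time: 2.9
tool_pos: [0.7169, 0.0993, 0.4053]
ee_rot: [-3.122, 1.539, 0.16]
wrist_force: [-0.3, -0.0, 0.2]
width: 0.0942
```

```bash
python3 -c "
from h import *
st()"
```

```text
t 2.9 p [0.7169 0.0993 0.4053] x [ 0.032  0.005 -0.999] y [ 0.14  -0.99  -0.001] w 0.094 F [-0.3 -0.   0.2] q [0.06 0.61 0.28 0.   2.22 1.49]
```

Emit:
carry_out:
  targets:
    - [0,-3,0,-5,0]
    - [0,-3,0,-5,0]
    - [0,-3,0,-5,0]
    - [0,-3,0,-5,0]
    - [0,-3,0,-5,0]
    - [0,-3,0,-5,0]

```text
time: 3.5
tool_pos: [0.7691, 0.1069, 0.4359]
ee_rot: [3.138, 1.335, 0.137]
wrist_force: [-0.9, 0.4, -0.5]
width: 0.0942
```

```bash
python3 -c "
from h import *
st()"
```

```text
t 3.5 p [0.7691 0.1069 0.4359] x [ 0.231  0.032 -0.972] y [ 0.14  -0.99   0.001] w 0.094 F [-0.9  0.4 -0.5] q [0.06 0.58 0.27 0.02 2.05 1.5 ]
```

Emit:
carry_out:
  targets:
    - [0,-1,0,-5,0]
    - [0,-1,0,-5,0]
    - [0,-1,0,-5,0]
    - [0,-1,0,-5,0]
    - [0,-1,0,-5,0]

```text
time: 4.0
tool_pos: [0.8444, 0.1177, 0.4295]
ee_rot: [3.139, 1.17, 0.138]
wrist_force: [0.3, -0.1, -0.2]
width: 0.0942
```

```bash
python3 -c "
from h import *
st()"
```

```text
t 4.0 p [0.8444 0.1177 0.4295] x [ 0.386  0.054 -0.921] y [ 0.139 -0.99   0.001] w 0.094 F [ 0.3 -0.1 -0.2] q [0.06 0.62 0.28 0.03 1.85 1.51]
```

Emit:
carry_out:
  targets:
    - [0,-1,0,-5,0]
    - [0,-1,0,-5,0]
    - [0,-1,0,-5,0]
    - [1,0,0,5,0]
    - [1,0,0,5,0]
    - [1,0,0,5,0]

```text
time: 4.6
tool_pos: [0.7698, 0.107, 0.3855]
ee_rot: [3.139, 1.065, 0.138]
wrist_force: [-0.0, -0.5, 1.0]
width: 0.0733
```

```bash
python3 -c "
from h import *
st((.46,-.02,.40));st((.46,-.02,.13))"
```

```text
t 4.6 p [0.7698 0.107  0.3855] x [ 0.479  0.066 -0.875] y [ 0.139 -0.99   0.001] w 0.073 F [-0.  -0.5  1. ] q [0.04 0.24 0.93 0.05 1.47 1.48]
cm in tool [-16.97   8.26  27.69]
t 4.6 p [0.7698 0.107  0.3855] x [ 0.479  0.066 -0.875] y [ 0.139 -0.99   0.001] w 0.073 F [-0.  -0.5  1. ] q [0.04 0.24 0.93 0.05 1.47 1.48]
cm in tool [ 6.66  8.23 40.76]
```

Emit:
carry_out:
  targets:
    - [1,-2.1,1.03,3.46,0]
    - [1,-2.1,1.03,3.46,0]
    - [1,-2.1,1.03,3.46,0]
    - [1,-2.1,1.03,3.46,0]
    - [1,-2.1,1.03,3.46,0]
    - [1,-2.1,1.03,3.46,0]
    - [1,-2.1,1.03,3.46,0]
    - [1,-2.1,1.03,3.46,0]
    - [1,3.9,0,2.2,0]
    - [1,3.9,0,2.2,0]
    - [1,3.9,0,2.2,0]
    - [1,3.9,0,2.2,0]
    - [1,3.9,0,2.2,0]
    - [1,3.9,0,2.2,0]
    - [1,0,0,0,0]

```text
time: 6.1
tool_pos: [0.4515, -0.0181, 0.1202]
ee_rot: [-3.127, 1.085, 0.153]
wrist_force: [-2.3, 0.7, -1.9]
width: 0.0003
```

```bash
python3 -c "
from h import *
st((.598,-.001,.13)); snap('side','side1')"
```

```text
t 6.1 p [ 0.4515 -0.0181  0.1202] x [ 0.461  0.071 -0.884] y [ 0.14  -0.99  -0.007] w 0.0 F [-2.3  0.7 -1.9] q [-0.34 -0.48  2.09  0.25  1.11  1.03]
cm in tool [  6.02   0.35 -13.5 ]
```

View pics/side1.png

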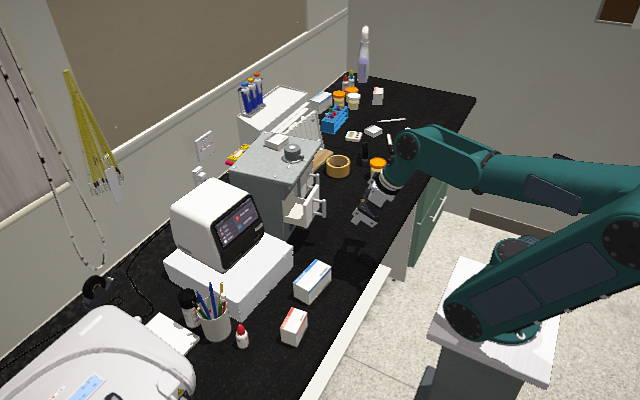

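The gripper is tilted and closed, in front of the left handle (side view, fingertips at about (360,215)). Next I push.

Emit:
carry_out:
  targets:
    - [1,0.6,0.03,-1.35,0]
    - [1,0.6,0.03,-1.35,0]
    - [1,0.6,0.03,-1.35,0]
    - [1,0.6,0.03,-1.35,0]
    - [1,0.6,0.03,-1.35,0]
    - [1,0.6,0.03,-1.35,0]
    - [1,0.6,0.03,-1.35,0]
    - [1,0.6,0.03,-1.35,0]
    - [1,0.6,0.03,-1.35,0]
    - [1,0.45,0,-0.9,0]
    - [1,0,0,0,0]
    - [1,0,0,0,0]

```text
time: 7.35
tool_pos: [0.6003, -0.0038, 0.1479]
ee_rot: [3.133, 1.067, 0.134]
wrist_force: [-15.0, -2.9, 8.4]
width: 0.0006
```

```bash
python3 -c "
from h import *
st()"
```

```text
t 7.35 p [ 0.6003 -0.0038  0.1479] x [ 0.478  0.064 -0.876] y [ 0.141 -0.99   0.004] w 0.001 F [-15.   -2.9   8.4] q [-0.19 -0.13  1.79  0.18  1.01  1.18]
```

Emit:
carry_out:
  targets:
    - [1,0.4,0,-0.6,0]
    - [1,0.2,0,-0.4,0]
    - [1,0,0,0,0]

```text
time: 7.65
tool_pos: [0.602, -0.0031, 0.1475]
ee_rot: [3.131, 1.089, 0.135]
wrist_force: [-70.0, -7.5, 41.6]
width: 0.0004
```

```bash
python3 -c "
from h import *
st(); s=snap('side','side2'); t=snap('top','top2')
b=cv2.imread('pics/side2.png')
cv2.imwrite('pics/c3.png',cv2.resize(b[125:265,215:350],None,fx=4,fy=4,interpolation=cv2.INTER_CUBIC))"
```

```text
t 7.65 p [ 0.602  -0.0031  0.1475] x [ 0.459  0.063 -0.886] y [ 0.145 -0.989  0.005] w 0.0 F [-70.   -7.5  41.6] q [-0.19 -0.12  1.77  0.17  1.04  1.19]
```

View pics/c3.png

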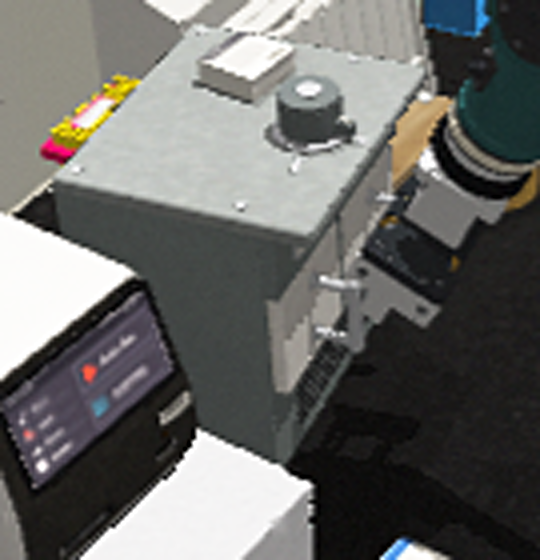

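The left drawer is now shut flush (panel at (300,330) in c3). Next I back off and set up in front of the right handle.

Emit:
carry_out:
  targets:
    - [1,-1.4,0,2.6,0]
    - [1,-1.4,0,2.6,0]
    - [0,-1.0,2.0,2.0,0]
    - [0,0,3.2,0,0]
    - [0,0,3.2,0,0]
    - [0,0,3.2,0,0]
    - [0,0,0,0,0]
    - [0,0,0,0,0]

```text
time: 8.55
tool_pos: [0.549, -0.1292, 0.1449]
ee_rot: [3.133, 1.064, 0.131]
wrist_force: [-1.1, -0.2, 0.4]
width: 0.0449
```

```bash
python3 -c "
from h import *
st((.569,-.124,.130));st((.638,-.114,.130))"
```

```text
t 8.55 p [ 0.549  -0.1292  0.1449] x [ 0.482  0.064 -0.874] y [ 0.138 -0.99   0.004] w 0.045 F [-1.1 -0.2  0.4] q [-0.52 -0.19  1.84  0.34  1.09  0.82]
cm in tool [ 2.3  -0.24 -1.07]
t 8.55 p [ 0.549  -0.1292  0.1449] x [ 0.482  0.064 -0.874] y [ 0.138 -0.99   0.004] w 0.045 F [-1.1 -0.2  0.4] q [-0.52 -0.19  1.84  0.34  1.09  0.82]
cm in tool [ 5.68 -0.28 -7.17]
```

Emit:
carry_out:
  targets:
    - [0.5,2.3,-0.25,-1.0,0]
    - [0.5,0.85,0,-1.5,0]
    - [0.5,0.85,0,-1.5,0]
    - [0.5,0.85,0,-1.5,0]
    - [0.5,0.85,0,-1.6,0]
    - [0.5,0,0,0,0]
    - [1,0,0,0,0]
    - [1,0,0,0,0]
    - [1,0,0,0,0]
    - [1,0,0,0,0]
    - [1,0,0,0,0]
    - [1,0,0,0,0]

```text
time: 9.75
tool_pos: [0.6349, -0.1114, 0.1253]
ee_rot: [-3.139, 1.069, 0.144]
wrist_force: [-4.2, 4.4, 2.5]
width: 0.0117
```

```bash
python3 -c "
from h import *
st()"
```

```text
t 9.75 p [ 0.6349 -0.1114  0.1253] x [ 0.476  0.069 -0.877] y [ 0.14  -0.99  -0.001] w 0.012 F [-4.2  4.4  2.5] q [-0.4   0.01  1.7   0.3   1.01  0.93]
```

Emit:
carry_out:
  targets:
    - [1,-0.24,0,0.44,0]
    - [1,-0.24,0,0.44,0]
    - [1,-0.24,0,0.44,0]
    - [1,-0.34,0,0.62,0]
    - [1,-0.34,0,0.62,0]
    - [1,-0.58,0,1.06,0]
    - [1,-0.58,0,1.06,0]
    - [1,-0.58,0,1.06,0]
    - [1,-0.58,0,1.06,0]
    - [1,-0.58,0,1.06,0]
    - [1,-0.58,0,1.06,0]
    - [1,-0.58,0,1.06,0]
    - [1,-0.58,0,1.06,0]
    - [1,-0.58,0,1.06,0]
    - [1,-0.48,0,0.88,0]
    - [1,0,0,0,0]

```text
time: 11.35
tool_pos: [0.4895, -0.1314, 0.1253]
ee_rot: [-3.136, 1.064, 0.145]
wrist_force: [5.8, 7.5, -2.0]
width: 0.0115
```

```bash
python3 -c "
from h import *
o,M=st(); print(np.linalg.norm(o['tool_pos'][:2]-[.6349,-.1114]))"
```

```text
t 11.35 p [ 0.4895 -0.1314  0.1253] x [ 0.48   0.07  -0.874] y [ 0.14  -0.99  -0.003] w 0.012 F [ 5.8  7.5 -2. ] q [-0.61 -0.31  1.97  0.38  1.12  0.71]
0.14677718155369987
```

Emit:
carry_out:
  targets:
    - [0.5,0,0,0,0]
    - [0.5,0,0,0,0]
    - [0.5,0,0,0,0]
    - [0.5,0,0,0,0]
    - [0.5,0,0,0,0]
    - [0.3,-1.2,0,2.2,0]
    - [0,-1.2,0,2.2,0]
    - [0,-4,0,-2.2,0]
    - [0,-4,0,-2.2,0]
    - [0,-4,0,-2.2,0]
    - [0,-4,0,-2.2,0]

```text
time: 12.45
tool_pos: [0.439, -0.1401, 0.3092]
ee_rot: [3.138, 1.068, 0.137]
wrist_force: [0.3, 0.1, -0.2]
width: 0.091
```

```bash
python3 - <<'E'
from h import *
st((.464,.329,.28)); t=snap('top','top3'); s=snap('side','side3')
a=cv2.imread('pics/top3.png'); b=cv2.imread('pics/side3.png')
A=cv2.resize(a[150:270,200:350],None,fx=4,fy=4,interpolation=cv2.INTER_CUBIC); cv2.imwrite('pics/c4.png',A)
E
```

```text
t 12.45 p [ 0.439  -0.1401  0.3092] x [ 0.477  0.066 -0.876] y [ 0.139 -0.99   0.002] w 0.091 F [ 0.3  0.1 -0.2] q [-0.72 -0.45  1.7   0.37  1.54  0.77]
cm in tool [  6.82 -46.11  -6.51]
```

View pics/c4.png

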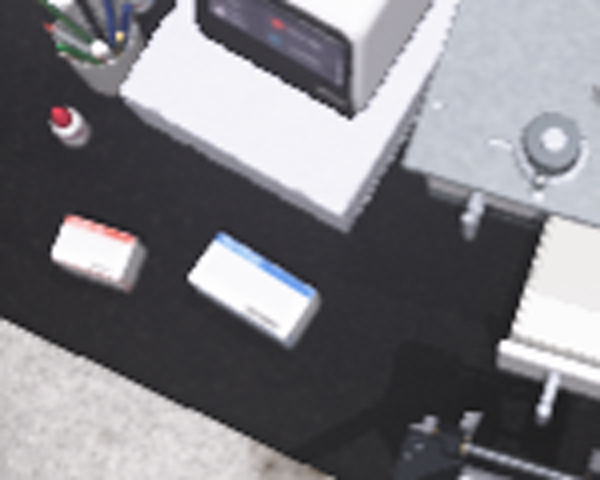

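Emit:
carry_out:
  targets:
    - [0,0.3,-4.6,-0.4,0]
    - [0,0.3,-4.6,-0.4,0]
    - [0,0.3,-4.6,-0.4,0]
    - [0,0.3,-4.6,-0.4,0]
    - [0,0.3,-4.6,-0.4,0]
    - [0,0.3,-4.6,-0.4,0]
    - [0,0.3,-4.6,-0.4,0]
    - [0,0.3,-4.6,-0.4,0]
    - [0,0.3,-4.6,-0.4,0]
    - [0,0.3,-4.6,-0.4,0]
    - [0,0,0,0,0]

```text
time: 13.65
tool_pos: [0.4225, 0.3274, 0.2967]
ee_rot: [3.137, 1.073, 0.144]
wrist_force: [0.5, -0.3, -0.1]
width: 0.0943
```

```bash
python3 - <<'E'
from h import *
st((.463,.328,.15));st((.463,.328,.035))
s=load('side3')
I=s['image'][305:350,275:315].min(2); m=(I>140).astype(np.uint8);c=max(cv2.findContours(m,0,2)[0],key=cv2.contourArea)
print(cv2.approxPolyDP(c,2.5,True)[:,0]+[275,305])
ex=np.array([.99,.14,0]);ey=np.array([-.14,.99,0])
P=[np.array([.455,.327,.06])+a*.0235*ex+b*.0355*ey for a,b in[(1,1),(1,-1),(-1,-1),(-1,1)]]
print('pred',proj(s,P).round(1).tolist(), proj(s,np.array(P)-[0,0,.06]).round(1).tolist())
E
```

```text
t 13.65 p [0.4225 0.3274 0.2967] x [ 0.472  0.069 -0.879] y [ 0.148 -0.989  0.002] w 0.094 F [ 0.5 -0.3 -0.1] q [ 0.73 -0.26  1.6  -0.27  1.39  2.14]
cm in tool [14.81  0.51  3.48]
t 13.65 p [0.4225 0.3274 0.2967] x [ 0.472  0.069 -0.879] y [ 0.148 -0.989  0.002] w 0.094 F [ 0.5 -0.3 -0.1] q [ 0.73 -0.26  1.6  -0.27  1.39  2.14]
cm in tool [24.92  0.48  8.97]
[[295 308]
 [281 325]
 [293 333]
 [306 314]]
pred [[279.2, 327.4], [290.4, 305.8], [306.8, 310.9], [296.3, 332.9]] [[280.7, 341.1], [291.5, 319.7], [307.5, 324.7], [297.3, 346.7]]
```

Emit:
carry_out:
  targets:
    - [0,3,0.06,1.08,0]
    - [0,3,0.06,1.08,0]
    - [0,3,0.06,1.08,0]
    - [0,3,0.06,1.08,0]
    - [0,3,0.06,1.08,0]
    - [0,3,0.06,1.08,0]
    - [0,3,0.06,1.08,0]
    - [0,2,0.04,0.72,0]
    - [0,1.9,0.02,0.7,0]
    - [0,0,0,0,0]
    - [0,0,0,0,0]

```text
time: 14.75
tool_pos: [0.4658, 0.3221, 0.0383]
ee_rot: [3.138, 1.069, 0.136]
wrist_force: [-0.0, -0.3, 0.2]
width: 0.0941
```

```bash
python3 - <<'E'
from h import *
st((.463,.328,.035)); s=snap('side','side4')
cv2.imwrite('pics/c5.png',cv2.resize(cv2.imread('pics/side4.png')[250:370,220:400],None,fx=4,fy=4,interpolation=cv2.INTER_CUBIC))
E
```

```text
t 14.75 p [0.4658 0.3221 0.0383] x [ 0.477  0.065 -0.877] y [ 0.139 -0.99   0.002] w 0.094 F [-0.  -0.3  0.2] q [ 0.65 -0.05  1.95 -0.33  0.83  2.26]
cm in tool [ 0.19 -0.62  0.33]
```

View pics/c5.png

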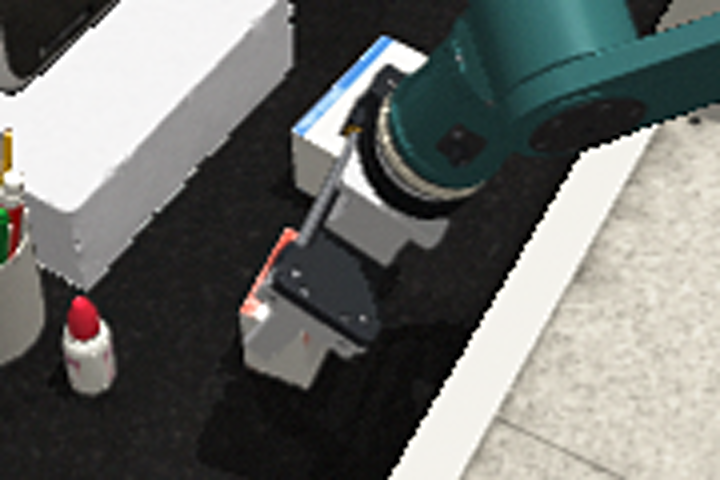

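The fingers straddle the small carton in c5 (carton at (290,320)). Closing.

Emit:
carry_out:
  targets:
    - [0,0.4,-0.4,0.2,0]
    - [1,0,0,0,0]
    - [1,0,0,0,0]
    - [1,0,0,0,0]
    - [1,0,0,0,0]
    - [1,0,0,0,0]
    - [1,0,0,0,0]
    - [1,0,0,0,0]

```text
time: 15.6
tool_pos: [0.4655, 0.3275, 0.0346]
ee_rot: [3.141, 1.068, 0.14]
wrist_force: [-2.7, 0.4, 3.4]
width: 0.0711
```

```bash
python3 - <<'E'
from h import *
st((.43,.318,.30))
E
```

```text
t 15.6 p [0.4655 0.3275 0.0346] x [ 0.478  0.067 -0.876] y [ 0.14 -0.99  0.  ] w 0.071 F [-2.7  0.4  3.4] q [ 0.66 -0.04  1.94 -0.34  0.82  2.27]
cm in tool [-25.01   0.45  -9.6 ]
```

Emit:
carry_out:
  targets:
    - [1,-1.75,0,-0.96,0]
    - [1,-3.5,0,-1.93,0]
    - [1,-3.5,0,-1.93,0]
    - [1,-3.5,0,-1.93,0]
    - [1,-3.5,0,-1.93,0]
    - [1,-3.5,0,-1.93,0]
    - [1,-3.5,0,-1.93,0]
    - [1,-1.75,0,-0.96,0]
    - [1,0,3.82,0,0]
    - [1,0,3.82,0,0]
    - [1,0,3.82,0,0]
    - [1,0,3.82,0,0]
    - [1,0,3.82,0,0]
    - [1,0,3.82,0,0]
    - [1,0,3.82,0,0]
    - [1,0,3.82,0,0]
    - [1,0,3.82,0,0]
    - [1,0,3.82,0,0]
    - [1,0,3.82,0,0]
    - [1,0,3.82,0,0]

```text
time: 17.6
tool_pos: [0.5289, -0.1285, 0.313]
ee_rot: [3.141, 1.07, 0.138]
wrist_force: [0.8, -0.3, -1.5]
width: 0.0709
```

```bash
python3 - <<'E'
from h import *
st((.604,-.1157,.30));st((.604,-.1157,.139))
E
```

```text
t 17.6 p [ 0.5289 -0.1285  0.313 ] x [ 0.475  0.066 -0.877] y [ 0.139 -0.99   0.   ] w 0.071 F [ 0.8 -0.3 -1.5] q [-0.54 -0.27  1.57  0.31  1.44  0.91]
cm in tool [ 4.79 -0.23 -6.06]
t 17.6 p [ 0.5289 -0.1285  0.313 ] x [ 0.475  0.066 -0.877] y [ 0.139 -0.99   0.   ] w 0.071 F [ 0.8 -0.3 -1.5] q [-0.54 -0.27  1.57  0.31  1.44  0.91]
cm in tool [18.92 -0.24  1.66]
```

Now forward over the tray, then part of the way down, and look.

Emit:
carry_out:
  targets:
    - [1,1.2,-0.06,-1.5,0]
    - [1,1.2,-0.06,-1.5,0]
    - [1,1.2,-0.06,-1.5,0]
    - [1,1.2,-0.05,-1.5,0]
    - [1,2.35,0,1.3,0]
    - [1,2.35,0,1.3,0]
    - [1,2.35,0,1.3,0]
    - [1,0,0,0,0]

```text
time: 18.4
tool_pos: [0.6007, -0.1129, 0.2128]
ee_rot: [-3.131, 1.08, 0.149]
wrist_force: [-0.2, 0.1, -1.0]
width: 0.0706
```

```bash
python3 - <<'E'
from h import *
st((.604,-.1157,.139))
a=snap('top','top5');b=snap('side','side5')
A=cv2.resize(cv2.imread('pics/top5.png')[165:255,280:380],None,fx=4,fy=4,interpolation=cv2.INTER_CUBIC)
B=cv2.resize(cv2.imread('pics/side5.png')[130:240,250:350],None,fx=4,fy=4,interpolation=cv2.INTER_CUBIC)
C=np.zeros((440,800,3),np.uint8);C[:360,:400]=A;C[:,400:]=B;cv2.imwrite('pics/c6.png',C)
E
```

```text
t 18.4 p [ 0.6007 -0.1129  0.2128] x [ 0.466  0.07  -0.882] y [ 0.14  -0.99  -0.005] w 0.071 F [-0.2  0.1 -1. ] q [-0.43 -0.11  1.63  0.28  1.21  0.96]
cm in tool [6.64 0.35 3.22]
```

View pics/c6.png

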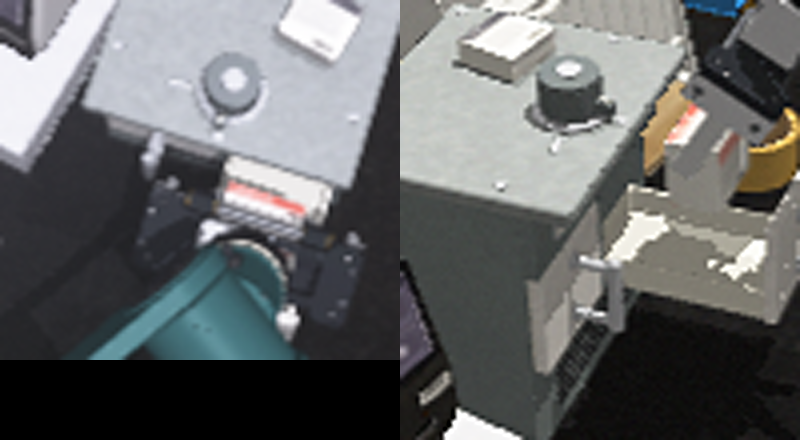

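In c6 the carton hangs upright over the tray, clear of the board edge in both views. Lowering.

Emit:
carry_out:
  targets:
    - [1,1.3,0.3,0.65,0]
    - [1,1.3,0,0.65,0]
    - [1,1.3,0,0.65,0]
    - [1,1.0,0,0.55,0]
    - [1,0.8,0,0.4,0]
    - [1,0.5,0,0.3,0]
    - [1,0,0,0,0]
    - [1,0,0,0,0]

```text
time: 19.3
tool_pos: [0.6065, -0.1167, 0.1511]
ee_rot: [3.139, 1.068, 0.138]
wrist_force: [-0.5, 0.3, -1.6]
width: 0.0709
```

```bash
python3 - <<'E'
from h import *
st((.604,-.1157,.138))
E
```

```text
t 19.3 p [ 0.6065 -0.1167  0.1511] x [ 0.478  0.066 -0.876] y [ 0.14  -0.99   0.001] w 0.071 F [-0.5  0.3 -1.6] q [-0.43 -0.07  1.73  0.3   1.07  0.91]
cm in tool [ 1.03 -0.14  0.84]
```

Emit:
carry_out:
  targets:
    - [1,0.4,-0.05,0.3,0]
    - [1,0.4,0,0.3,0]
    - [1,0.3,0,0.2,0]
    - [1,0,0,0,0]
    - [1,0,0,0,0]

```text
time: 19.8
tool_pos: [0.6044, -0.1164, 0.137]
ee_rot: [3.14, 1.069, 0.138]
wrist_force: [0.4, -0.5, -0.0]
width: 0.071
```

```bash
python3 - <<'E'
from h import *
st((.604,-.1157,.138))
E
```

```text
t 19.8 p [ 0.6044 -0.1164  0.137 ] x [ 0.477  0.066 -0.877] y [ 0.14  -0.99   0.001] w 0.071 F [ 0.4 -0.5 -0. ] q [-0.43 -0.07  1.75  0.31  1.05  0.9 ]
cm in tool [-0.1  -0.07 -0.02]
```

Emit:
carry_out:
  targets:
    - [1,0.1,0,0.05,0]
    - [0.1,0,0,0,0]
    - [0.1,0,0,0,0]
    - [0.1,0,0,0,0]
    - [0.1,0,0,0,0]
    - [0.1,-1,0,0,0]
    - [0.1,-3,0,0,0]
    - [0.1,-4,0,0,0]
    - [0.1,-4,0,0,0]
    - [1,0,0,4.5,0]
    - [1,0,0,4.5,0]
    - [1,0,0,4.5,0]
    - [1,0,0,4,0]

```text
time: 21.1
tool_pos: [0.3938, -0.1455, 0.1566]
ee_rot: [3.136, 1.068, 0.136]
wrist_force: [0.2, -0.3, -0.2]
width: 0.0559
```

```bash
python3 - <<'E'
from h import *
st((.40,-.144,.14))
a=snap('top','top6');b=snap('side','side6')
A=cv2.resize(cv2.imread('pics/top6.png')[165:255,280:380],None,fx=4,fy=4,interpolation=cv2.INTER_CUBIC)
B=cv2.resize(cv2.imread('pics/side6.png')[130:240,250:350],None,fx=4,fy=4,interpolation=cv2.INTER_CUBIC)
C=np.zeros((440,800,3),np.uint8);C[:360,:400]=A;C[:,400:]=B;cv2.imwrite('pics/c7.png',C)
E
```

```text
t 21.1 p [ 0.3938 -0.1455  0.1566] x [ 0.477  0.065 -0.876] y [ 0.14  -0.99   0.003] w 0.056 F [ 0.2 -0.3 -0.2] q [-0.84 -0.53  2.05  0.42  1.34  0.55]
cm in tool [ 1.76 -0.07  0.25]
```

View pics/c7.png

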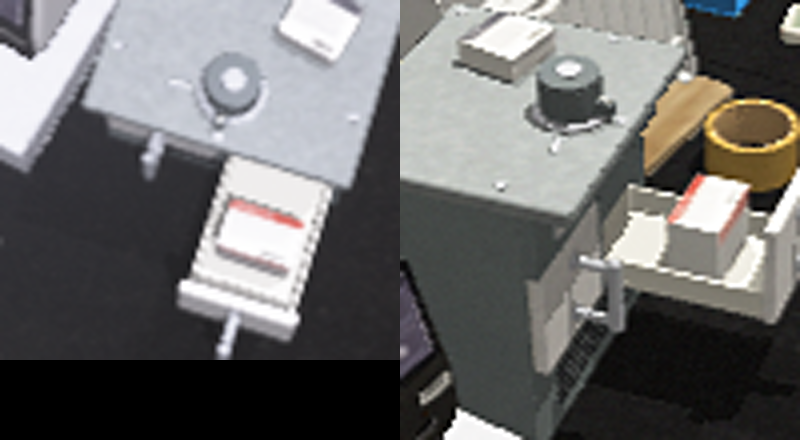

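The carton stands upright in the tray with nothing touching it ((265,240) top, (705,225) side in c7). Shutting the drawer gently.

Emit:
carry_out:
  targets:
    - [1,1.1,0,0.5,0]
    - [1,0.62,0,-1.14,0]
    - [1,0.62,0,-1.14,0]
    - [1,0.62,0,-1.14,0]
    - [1,0.62,0,-1.14,0]
    - [1,0.48,0,-0.88,0]
    - [1,0.24,0,-0.44,0]
    - [1,0.34,0,-0.62,0]
    - [1,0.48,0,-0.88,0]
    - [1,0.48,0,-0.88,0]
    - [1,0.48,0,-0.88,0]
    - [1,0.48,0,-0.88,0]
    - [1,0.48,0,-0.88,0]
    - [1,0.48,0,-0.88,0]
    - [1,0.48,0,-0.88,0]
    - [1,0.48,0,-0.88,0]
    - [1,0.48,0,-0.88,0]
    - [1,0.48,0,-0.88,0]
    - [1,0.48,0,-0.88,0]
    - [1,0.48,0,-0.88,0]

```text
time: 23.2
tool_pos: [0.5895, -0.1185, 0.1454]
ee_rot: [3.139, 1.069, 0.138]
wrist_force: [-2.1, -0.4, -0.1]
width: 0.0006
```

```bash
python3 - <<'E'
from h import *
st((.616,-.118,.145))
E
```

```text
t 23.2 p [ 0.5895 -0.1185  0.1454] x [ 0.477  0.066 -0.877] y [ 0.139 -0.99   0.001] w 0.001 F [-2.1 -0.4 -0.1] q [-0.45 -0.1   1.77  0.31  1.07  0.89]
cm in tool [ 1.3   0.32 -2.29]
```

Emit:
carry_out:
  targets:
    - [1,0.34,0.1,-0.62,0]
    - [1,0.34,0.1,-0.62,0]
    - [1,0.24,0,-0.44,0]
    - [1,0.24,0,-0.44,0]
    - [1,0.24,0,-0.44,0]
    - [1,0,0,0,0]

```text
time: 23.8
tool_pos: [0.6156, -0.1166, 0.145]
ee_rot: [3.14, 1.075, 0.14]
wrist_force: [-14.4, 0.2, 6.1]
width: 0.0006
```

```bash
python3 - <<'E'
from h import *
st((.616,-.118,.145))
E
```

```text
t 23.8 p [ 0.6156 -0.1166  0.145 ] x [ 0.471  0.066 -0.88 ] y [ 0.141 -0.99   0.001] w 0.001 F [-14.4   0.2   6.1] q [-0.42 -0.04  1.71  0.29  1.06  0.92]
cm in tool [ 0.01  0.15 -0.02]
```

Emit:
carry_out:
  targets:
    - [1,0.24,0,-0.4,0]
    - [1,0,0,0,0]
    - [1,-1.4,0,2.6,0]
    - [1,-1.4,0,2.6,0]
    - [1,-0.6,0,1.1,0]
    - [1,-3.95,0,-2.2,0]
    - [1,-3.95,0,-2.2,0]
    - [1,-3.95,0,-2.2,0]
    - [1,-3.95,0,-2.2,0]
    - [1,-2,0,-1.1,0]
    - [1,0,0,0,0]

```text
time: 24.9
tool_pos: [0.5547, -0.1262, 0.3552]
ee_rot: [3.127, 1.059, 0.127]
wrist_force: [-0.6, -0.5, 1.0]
width: 0.0006
```

```bash
python3 - <<'E'
from h import *
st((.6462,-.0971,.345));st((.6462,-.0971,.274))
a=snap('top','top7');b=snap('side','side7')
A=cv2.resize(cv2.imread('pics/top7.png')[165:255,280:380],None,fx=4,fy=4,interpolation=cv2.INTER_CUBIC)
B=cv2.resize(cv2.imread('pics/side7.png')[130:240,250:350],None,fx=4,fy=4,interpolation=cv2.INTER_CUBIC)
C=np.zeros((440,800,3),np.uint8);C[:360,:400]=A;C[:,400:]=B;cv2.imwrite('pics/c8.png',C)
E
```

```text
t 24.9 p [ 0.5547 -0.1262  0.3552] x [ 0.486  0.062 -0.872] y [ 0.139 -0.99   0.007] w 0.001 F [-0.6 -0.5  1. ] q [-0.51 -0.22  1.45  0.29  1.49  0.96]
cm in tool [ 5.52 -1.62 -7.76]
t 24.9 p [ 0.5547 -0.1262  0.3552] x [ 0.486  0.062 -0.872] y [ 0.139 -0.99   0.007] w 0.001 F [-0.6 -0.5  1. ] q [-0.51 -0.22  1.45  0.29  1.49  0.96]
cm in tool [11.71 -1.67 -4.28]
```

View pics/c8.png

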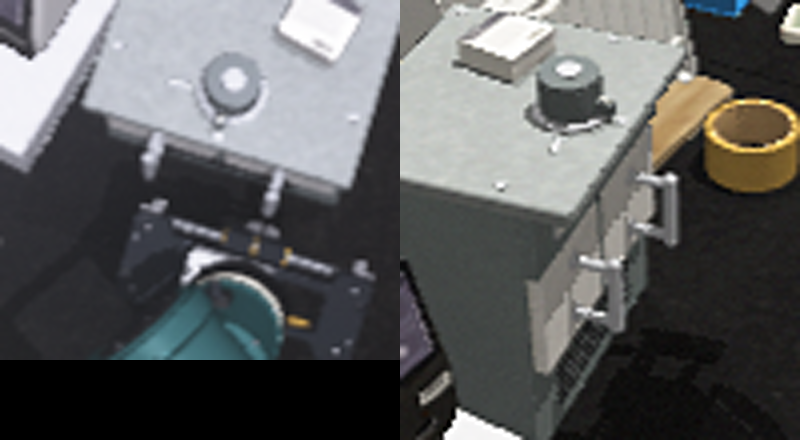

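Both drawer fronts are flush in c8, and the lug is at about (219,125), pointing to the front. Now the lug: to the right of it first, at lug height.

Emit:
carry_out:
  targets:
    - [1,1.8,-0.5,-2.6,0]
    - [1,1.8,-0.5,-2.6,0]
    - [1,1.9,-0.6,-2.5,0]
    - [1,1.55,0,0.85,0]
    - [1,1.55,0,0.85,0]
    - [1,1.55,0,0.85,0]
    - [1,1.2,0,0.6,0]
    - [1,0,0,0,0]
    - [1,0,0,0,0]

```text
time: 25.9
tool_pos: [0.6437, -0.0962, 0.2709]
ee_rot: [3.141, 1.068, 0.139]
wrist_force: [-3.5, 0.6, 6.6]
width: 0.0006
```

```bash
cat >> h.py <<'E'
AX=np.array([.6755,-.0475]);E2=np.array([[.990,.139],[-.139,.990]])
def rel(goal=None):
    g=None if goal is None else [*(AX+np.array(goal[:2])/1000@E2),goal[2]]
    o,M=st(g); print('rel mm',(E2@(o['tool_pos'][:2]-AX)*1000).round(1),'z',o['tool_pos'][2].round(4))
E
python3 -c "
from h import *
rel((-36,-45,.273));rel((-36,10,.273))"
```

```text
t 25.9 p [ 0.6437 -0.0962  0.2709] x [ 0.477  0.067 -0.876] y [ 0.14 -0.99  0.  ] w 0.001 F [-3.5  0.6  6.6] q [-0.36 -0.05  1.46  0.24  1.28  1.05]
cm in tool [-0.07  0.12 -0.3 ]
rel mm [-38.3 -43.7] z 0.2709
t 25.9 p [ 0.6437 -0.0962  0.2709] x [ 0.477  0.067 -0.876] y [ 0.14 -0.99  0.  ] w 0.001 F [-3.5  0.6  6.6] q [-0.36 -0.05  1.46  0.24  1.28  1.05]
cm in tool [-0.08 -5.38 -0.31]
rel mm [-38.3 -43.7] z 0.2709
```

Emit:
carry_out:
  targets:
    - [1,-0.2,0,-0.35,0]
    - [1,-0.05,-0.6,0,0]
    - [1,0,-0.6,0,0]
    - [1,0,-0.6,0,0]
    - [1,0,-0.5,0,0]
    - [1,0,-0.5,0,0]
    - [1,0,-0.5,0,0]
    - [1,0,-0.5,0,0]
    - [1,0,-0.5,0,0]
    - [1,0,0,0,0]

```text
time: 26.9
tool_pos: [0.6401, -0.0533, 0.2756]
ee_rot: [3.138, 1.067, 0.137]
wrist_force: [0.6, -1.3, 0.5]
width: 0.0008
```

```bash
python3 -c "
from h import *
rel((-35,12,.274))"
```

```text
t 26.9 p [ 0.6401 -0.0533  0.2756] x [ 0.478  0.066 -0.876] y [ 0.14  -0.99   0.002] w 0.001 F [ 0.6 -1.3  0.5] q [-0.28 -0.08  1.48  0.21  1.27  1.14]
cm in tool [ 0.18 -1.29 -0.  ]
rel mm [-35.8  -0.9] z 0.2756
```

Emit:
carry_out:
  targets:
    - [1,0.15,-0.5,0,0]
    - [1,0,-0.5,0,0]
    - [1,0,-0.4,0,0]
    - [1,0,0,0,0]

```text
time: 27.3
tool_pos: [0.6378, -0.0383, 0.2726]
ee_rot: [-3.139, 1.071, 0.144]
wrist_force: [-0.2, -0.9, -0.0]
width: 0.0004
```

```bash
python3 - <<'E'
from h import *
rel((-35,39,.273))
t=snap('top','top8')
# mean darkness around axis at lug height, radius 33, by angle theta (0=front, cw to left)
I=t['image'].mean(2)
for f in('top0','top8'):
    I=load(f)['image'].astype(float).mean(2); v=[]
    for th in range(-30,120,10):
        a=np.radians(th);u=np.array([-np.cos(a),np.sin(a)])*.033@E2+AX
        p=proj(load(f),[*u,.285])[0]; v.append(int(cv2.getRectSubPix(I.astype(np.float32),(1,1),tuple(map(float,p)))[0,0]))
    print(f,v)
E
```

```text
t 27.3 p [ 0.6378 -0.0383  0.2726] x [ 0.475  0.069 -0.878] y [ 0.141 -0.99  -0.001] w 0.0 F [-0.2 -0.9 -0. ] q [-0.25 -0.08  1.49  0.19  1.27  1.16]
cm in tool [ 0.02 -2.46 -0.12]
rel mm [-36.   14.4] z 0.2726
top0 [218, 219, 196, 196, 170, 190, 180, 186, 177, 183, 191, 203, 204, 199, 199]
top8 [215, 217, 168, 74, 83, 99, 120, 163, 174, 183, 188, 200, 201, 195, 196]
```

Emit:
carry_out:
  targets:
    - [1,0,-0.5,-0.05,0]
    - [1,0,-0.5,0,0]
    - [1,0,-0.5,0,0]
    - [1,0,-0.5,0,0]
    - [1,0,-0.45,0,0]
    - [1,0,0,0,0]
    - [1,0.19,0,-0.35,0]
    - [1,0.19,0,-0.35,0]
    - [1,0.19,0,-0.35,0]
    - [1,0,0,0,0]

```text
time: 28.35
tool_pos: [0.6462, -0.0104, 0.2737]
ee_rot: [-3.13, 1.071, 0.153]
wrist_force: [-8.1, 7.1, 4.0]
width: 0.0004
```

```bash
python3 - <<'E'
from h import *
rel((-18,39,.273))
E
```

```text
t 28.35 p [ 0.6462 -0.0104  0.2737] x [ 0.473  0.073 -0.878] y [ 0.143 -0.99  -0.005] w 0.0 F [-8.1  7.1  4. ] q [-0.19 -0.07  1.48  0.17  1.26  1.22]
cm in tool [ 0.34  0.18 -0.48]
rel mm [-23.8  40.8] z 0.2737
```

Here I get more force than the lug should need, so I back away and check the lug.

Emit:
carry_out:
  targets:
    - [1,-0.5,0,0.9,0]
    - [1,-0.5,0,0.9,0]
    - [1,-3.5,0,-1.9,0]
    - [1,-3.5,0,-1.9,0]
    - [1,-1.9,0,3.5,0]
    - [1,-1.9,0,3.5,0]
    - [1,-1.9,0,3.5,0]
    - [1,0,0,0,0]

```text
time: 29.15
tool_pos: [0.5055, -0.0342, 0.3548]
ee_rot: [3.134, 1.065, 0.13]
wrist_force: [0.1, -0.5, 0.3]
width: 0.0008
```

```bash
cat > lug.py <<'E'
from h import *
import sys
f=sys.argv[1]
rel()
for cam,ref in(('side','side7'),('top','top7')):
    s=snap(cam,cam+f); I=s['image'].astype(float).mean(2);J=load(ref)['image'].astype(float).mean(2)
    c=proj(s,[*AX,.285])[0]; D=I-J
    for nm,m in(('darker',D<-18),('lighter',D>18)):
        n,l,stt,cen=cv2.connectedComponentsWithStats(m.astype(np.uint8))
        for k in range(1,n):
            if stt[k,4]>=4 and np.linalg.norm(cen[k]-c)<28:
                p=E2@(plane(s,cen[k],.28)[:2]-AX)*1000
                print(cam,nm,stt[k,4],cen[k].round(1),'rel',p.round(0),'theta',np.degrees(np.arctan2(p[1],-p[0])).round(0),'r',np.hypot(*p).round(0))
A=cv2.resize(cv2.imread(f'pics/top{f}.png')[165:255,280:380],None,fx=4,fy=4,interpolation=cv2.INTER_CUBIC)
B=cv2.resize(cv2.imread(f'pics/side{f}.png')[125:185,265:315],None,fx=8,fy=8,interpolation=cv2.INTER_CUBIC)
C=np.zeros((480,800,3),np.uint8);C[:360,:400]=A;C[:,400:]=B;cv2.imwrite(f'pics/lug{f}.png',C)
E
python3 lug.py 9
```

```text
t 29.15 p [ 0.5055 -0.0342  0.3548] x [ 0.48   0.063 -0.875] y [ 0.137 -0.991  0.004] w 0.001 F [ 0.1 -0.5  0.3] q [-0.33 -0.38  1.57  0.22  1.49  1.13]
rel mm [-166.5   36.8] z 0.3548
side darker 19 [292.9 163. ] rel [-23.  43.] theta 62.0 r 49.0
side lighter 29 [301.3 157.9] rel [-36.  10.] theta 16.0 r 37.0
side lighter 4 [281.5 157.5] rel [21. 28.] theta 127.0 r 35.0
side lighter 9 [293.4 158.3] rel [-15.  20.] theta 54.0 r 25.0
top darker 10 [328.6 189.4] rel [-19.  27.] theta 54.0 r 33.0
top lighter 18 [334.3 195.2] rel [-33.   2.] theta 4.0 r 33.0
```

The lug is at about 54° in the top difference image, so it turned roughly 50° and the finger then slipped past its tip. I go back in nearer to the collar.

```bash
python3 -c "
from h import *
rel((-52,31,.35));rel((-52,31,.274))"
```

```text
t 29.25 p [ 0.5081 -0.034   0.3538] x [ 0.479  0.064 -0.875] y [ 0.138 -0.99   0.002] w 0.0 F [ 0.3 -0.4 -0.4] q [-0.33 -0.37  1.56  0.22  1.49  1.14]
cm in tool [ 5.75  0.55 -9.61]
rel mm [-163.9   36.6] z 0.3538
t 29.25 p [ 0.5081 -0.034   0.3538] x [ 0.479  0.064 -0.875] y [ 0.138 -0.99   0.002] w 0.0 F [ 0.3 -0.4 -0.4] q [-0.33 -0.37  1.56  0.22  1.49  1.14]
cm in tool [12.4   0.53 -5.94]
rel mm [-163.9   36.6] z 0.3538
```

Emit:
carry_out:
  targets:
    - [1,1.4,0.13,-2.4,0]
    - [1,1.4,0.13,-2.4,0]
    - [1,1.4,0.13,-2.4,0]
    - [1,1.5,0.13,-2.4,0]
    - [1,1.7,0,0.9,0]
    - [1,1.7,0,0.9,0]
    - [1,1.7,0,0.95,0]
    - [1,1.4,0,0.8,0]
    - [1,0,0,0,0]
    - [1,0,0,0,0]

```text
time: 30.25
tool_pos: [0.6205, -0.0228, 0.2744]
ee_rot: [3.14, 1.069, 0.139]
wrist_force: [0.3, -0.3, 0.6]
width: 0.0008
```

```bash
python3 -c "
from h import *
rel((-34,31,.274));rel((-25,32,.274))"
```

```text
t 30.25 p [ 0.6205 -0.0228  0.2744] x [ 0.476  0.067 -0.877] y [ 0.14  -0.99   0.001] w 0.001 F [ 0.3 -0.3  0.6] q [-0.23 -0.13  1.53  0.18  1.27  1.19]
cm in tool [ 0.85  0.11 -1.48]
rel mm [-51.   32.1] z 0.2744
t 30.25 p [ 0.6205 -0.0228  0.2744] x [ 0.476  0.067 -0.877] y [ 0.14  -0.99   0.001] w 0.001 F [ 0.3 -0.3  0.6] q [-0.23 -0.13  1.53  0.18  1.27  1.19]
cm in tool [ 1.28  0.01 -2.27]
rel mm [-51.   32.1] z 0.2744
```

Emit:
carry_out:
  targets:
    - [1,0.28,0.08,-0.5,0]
    - [1,0.28,0.05,-0.5,0]
    - [1,0.28,0,-0.5,0]
    - [1,0.16,0,-0.3,0]
    - [1,0.16,0,-0.3,0]
    - [1,0.16,-0.05,-0.3,0]
    - [1,0,0,0,0]

```text
time: 30.95
tool_pos: [0.6469, -0.0193, 0.2748]
ee_rot: [3.141, 1.069, 0.14]
wrist_force: [-1.8, 1.6, 0.3]
width: 0.0004
```

```bash
python3 -c "
from h import *
rel((-17,36,.273))"
```

```text
t 30.95 p [ 0.6469 -0.0193  0.2748] x [ 0.476  0.067 -0.877] y [ 0.14 -0.99  0.  ] w 0.0 F [-1.8  1.6  0.3] q [-0.21 -0.07  1.48  0.17  1.26  1.21]
cm in tool [ 0.51 -0.41 -0.57]
rel mm [-24.4  31.9] z 0.2748
```

Emit:
carry_out:
  targets:
    - [1,0.14,-0.15,-0.2,0]
    - [1,0.14,-0.15,-0.2,0]
    - [1,0.14,-0.12,-0.2,0]
    - [1,0.1,-0.05,-0.2,0]
    - [1,0.1,0,-0.2,0]
    - [1,0,0,0,0]

```text
time: 31.55
tool_pos: [0.6541, -0.0151, 0.2744]
ee_rot: [3.134, 1.077, 0.133]
wrist_force: [-21.4, -3.9, 8.6]
width: 0.0005
```

```bash
python3 -c "
from h import *
rel((-12,37,.273))"
```

```text
t 31.55 p [ 0.6541 -0.0151  0.2744] x [ 0.469  0.063 -0.881] y [ 0.139 -0.99   0.003] w 0.001 F [-21.4  -3.9   8.6] q [-0.19 -0.05  1.46  0.16  1.27  1.23]
cm in tool [ 0.34 -0.2  -0.35]
rel mm [-16.7  35. ] z 0.2744
```

That is 21 N against a hard stop where the locked position should be. I retreat and check.

Emit:
carry_out:
  targets:
    - [1,-0.5,0,0.9,0]
    - [1,-0.7,0,1.3,0]
    - [1,-3.5,0,-1.9,0]
    - [1,-3.5,0,-1.9,0]
    - [1,-1.9,0,3.5,0]
    - [1,-1.9,0,3.5,0]
    - [1,-1.9,0,3.5,0]
    - [1,0,0,0,0]
    - [1,0,0,0,0]

```text
time: 32.45
tool_pos: [0.5149, -0.034, 0.3546]
ee_rot: [3.137, 1.065, 0.135]
wrist_force: [-0.2, 0.9, 0.2]
width: 0.0004
```

```bash
python3 lug.py 10
```

```text
t 32.45 p [ 0.5149 -0.034   0.3546] x [ 0.48   0.065 -0.875] y [ 0.138 -0.99   0.002] w 0.0 F [-0.2  0.9  0.2] q [-0.32 -0.35  1.55  0.22  1.48  1.14]
rel mm [-157.1   35.6] z 0.3546
side darker 18 [289.1 162.6] rel [-11.  45.] theta 76.0 r 46.0
side lighter 29 [301.3 157.9] rel [-36.  10.] theta 16.0 r 37.0
side lighter 9 [290.  158.3] rel [-5. 23.] theta 78.0 r 24.0
top darker 10 [328.3 186.4] rel [-9. 31.] theta 73.0 r 32.0
top lighter 18 [334.3 195.2] rel [-33.   2.] theta 4.0 r 33.0
```

View pics/lug10.png

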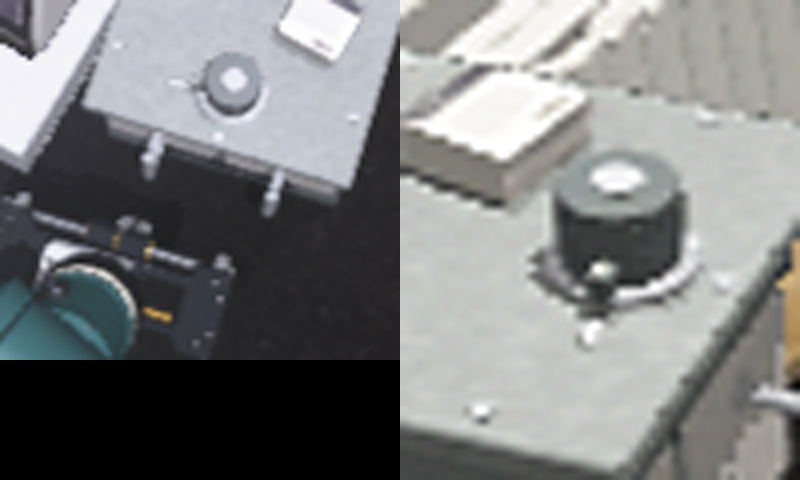

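Lug and bar mark nearly line up: in lug10 the lug is at (600,285) and the bar mark at (590,330). The estimates are 73–78° against a stop at 80°, so I push once more, further out on the lug, to confirm the stop.

```bash
python3 -c "
from h import *
rel((-40,39,.273));rel((-18,39,.273))"
```

```text
t 32.55 p [ 0.5154 -0.0338  0.3534] x [ 0.478  0.066 -0.876] y [ 0.139 -0.99   0.001] w 0.0 F [-0.5  0.5 -0. ] q [-0.32 -0.35  1.55  0.22  1.48  1.14]
cm in tool [12.66 -0.32 -6.34]
rel mm [-156.6   35.8] z 0.3534
t 32.55 p [ 0.5154 -0.0338  0.3534] x [ 0.478  0.066 -0.876] y [ 0.139 -0.99   0.001] w 0.0 F [-0.5  0.5 -0. ] q [-0.32 -0.35  1.55  0.22  1.48  1.14]
cm in tool [13.72 -0.32 -8.27]
rel mm [-156.6   35.8] z 0.3534
```

Emit:
carry_out:
  targets:
    - [1,1.4,-0.08,-2.45,0]
    - [1,1.4,-0.08,-2.45,0]
    - [1,1.4,-0.08,-2.45,0]
    - [1,1.4,-0.08,-2.45,0]
    - [1,1.7,0,0.85,0]
    - [1,1.7,0,0.85,0]
    - [1,1.7,0,0.85,0]
    - [1,1.7,0,0.9,0]
    - [1,0.2,0,0,0]
    - [1,0,0,0,0]
    - [1,0.28,0,-0.5,0]
    - [1,0.28,0,-0.5,0]
    - [1,0.28,0,-0.5,0]
    - [1,0.14,0,-0.25,0]
    - [1,0.14,0,-0.25,0]
    - [1,0,0,0,0]

```text
time: 34.15
tool_pos: [0.6517, -0.0113, 0.2731]
ee_rot: [3.139, 1.07, 0.138]
wrist_force: [-2.8, -0.6, 0.5]
width: 0.0004
```

```bash
python3 -c "
from h import *
rel((-12,39,.273))"
```

```text
t 34.15 p [ 0.6517 -0.0113  0.2731] x [ 0.476  0.066 -0.877] y [ 0.14  -0.99   0.001] w 0.0 F [-2.8 -0.6  0.5] q [-0.19 -0.06  1.47  0.16  1.26  1.23]
cm in tool [ 0.32  0.02 -0.57]
rel mm [-18.6  39.1] z 0.2731
```

Emit:
carry_out:
  targets:
    - [1,0.1,0,-0.18,0]
    - [1,0.1,0,-0.18,0]
    - [1,0.1,0,-0.18,0]
    - [1,0.1,0,-0.18,0]
    - [1,0,0,0,0]

```text
time: 34.65
tool_pos: [0.6539, -0.0111, 0.2727]
ee_rot: [3.137, 1.082, 0.136]
wrist_force: [-26.9, -3.1, 10.0]
width: 0.0004
```

```bash
python3 -c "
from h import *
rel()"
```

```text
t 34.65 p [ 0.6539 -0.0111  0.2727] x [ 0.465  0.064 -0.883] y [ 0.14  -0.99   0.002] w 0.0 F [-26.9  -3.1  10. ] q [-0.18 -0.05  1.46  0.16  1.27  1.24]
rel mm [-16.3  39. ] z 0.2727
```

It stops hard at the same place with 27 N, clear of the collar's body, so this is the stop. I retreat, check and hand in.

Emit:
carry_out:
  targets:
    - [1,-0.5,0,0.9,0]
    - [1,-0.7,0,1.3,0]
    - [1,-3.5,0,-1.9,0]
    - [1,-3.5,0,-1.9,0]
    - [1,-1.9,0,3.5,0]
    - [1,-1.9,0,3.5,0]
    - [1,-1.9,0,3.5,0]
    - [1,-1.9,0,3.5,0]
    - [1,0,0,0,0]
    - [1,0,0,0,0]
    - [1,0,0,0,0]

```text
time: 35.75
tool_pos: [0.4779, -0.0357, 0.3521]
ee_rot: [3.14, 1.068, 0.139]
wrist_force: [0.4, 0.4, -0.8]
width: 0.0008
```

```bash
python3 - <<'E'
import sys; sys.argv=['x','11']; exec(open('lug.py').read())
a=load('side7')['image'].astype(float).mean(2);b=load('side11')['image'].astype(float).mean(2)
print('drawer-front change px',int((abs(a-b)[165:225,290:325]>25).sum()))
print(robot.close_job())
E
```

```text
t 35.75 p [ 0.4779 -0.0357  0.3521] x [ 0.477  0.067 -0.876] y [ 0.14  -0.99   0.001] w 0.001 F [ 0.4  0.4 -0.8] q [-0.37 -0.43  1.61  0.24  1.52  1.1 ]
rel mm [-194.    39.1] z 0.3521
side darker 18 [289.1 162.6] rel [-11.  45.] theta 76.0 r 46.0
side lighter 29 [301.3 157.9] rel [-36.  10.] theta 16.0 r 37.0
side lighter 9 [290.  158.3] rel [-5. 23.] theta 78.0 r 24.0
top darker 10 [328.3 186.4] rel [-9. 31.] theta 73.0 r 32.0
top lighter 18 [334.3 195.2] rel [-33.   2.] theta 4.0 r 33.0
drawer-front change px 1
the job is handed in; nothing more can be done
None
```

I did all the steps in order and handed the job in at about 36 s. I shut the left drawer and opened the right one about 145 mm. Then I stood the carton in the tray, let go, shut the drawer, and pushed the collar's lug clockwise with the closed fingertips.

The moves can't tilt the tool directly. I got the roughly 29° lean by driving the arm against its reach limit, and kept that lean for the rest of the job.

Last checks:
- **Drawers:** both fronts looked flush after the right one was shut, and that part of the picture had not changed at the end.
- **Carton:** it stood upright and free in the tray before I shut the drawer. I could not see it after that, but the shutting push was gentle.
- **Collar:** my first push slipped past the lug's tip at about 54°, so I went back and pushed it the rest of the way. It then stopped hard twice at the same place (21 N and 27 N).
- **Disagreement:** the pictures put the lug at 73° (top) and 76–78° (side). The stop should be at 80° and the pass limit is 72°, so the top view leaves little margin. I trusted the hard stop.
- **Bystanders:** I saw no contact with any of them, but I did not measure their positions at the end.

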